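# Store the cinnamon stick and snap the cap shut

### The job

Take the cinnamon stick out of the wooden stand and drop it end-down into the steel storage tube. Then pick up the wooden cap by its knob, put it on the tube's neck and press it down until it clicks fully home, and do not stop at the click: keep pressing firmly, and finish while you are still holding the cap down. Leave the two biscuit cutters and the kitchen timer where they are.

Things in the scene. Friction and masses are not known exactly. Their poses are not given: they have to be found in the camera images.
- quill_mid (a point): centre of the loose cinnamon stick: a brown rod 72 mm long and about 11 mm thick, 12 g; its own x axis runs along its length. It starts upright (x axis up) in one of the two holes of the wooden stand, with about 46 mm standing out; the other hole is empty.
- stand: light wooden block fixed to the table, 50 mm (its x) by 90 mm (its y) by 35 mm high; origin at the centre of its underside. Two round holes 15 mm wide and 26 mm deep, at y = -22 mm and y = +22 mm; the stick stands in the one at y = +22 mm.
- tube: upright steel storage tube, fixed; origin at the centre of its underside, z up. Foot disc 68 mm wide; body 50 mm wide up to z = 65 mm; then a neck 32 mm wide up to the rim at z = 90 mm, tapering to 27 mm over its last 4 mm. Six sprung round nubs stand 3.5 mm out of the neck at z = 83 mm; the cap snaps over them.
- tube_mouth (a point): centre of the tube's open mouth, level with its rim, 90 mm above the table. The bore is 22 mm wide at the mouth, about 24 mm below it, and 84 mm deep, so that the stick goes in completely.
- cap: loose brown wooden snap cap, about 60 g, open side down on the table; origin at the centre of its lower edge, z up. Skirt 50 mm wide, 21 mm high, mouth 35 mm wide, 16 mm deep inside. On the tube it first rests loose on the nubs with its origin about 85 mm above the table; pushed with some 8 to 12 N it clicks near 80 mm, and is home, its top on the rim, at 74 mm. It then stays on.
- cap_knob (a point): centre of the upright round knob on the cap, on the cap's axis, 33 mm above the cap's origin. The knob is 20 mm wide and ends 46 mm above that origin. Grasp it from above; fingertips can rest on the flat top round it (21 mm above the origin) and push there.
- heart_cutter: bystander: tin heart-shaped biscuit cutter, 50 x 55 x 24 mm, loose; origin at its underside
- star_cutter: bystander: tin star-shaped biscuit cutter, 61 x 58 x 24 mm; origin at its underside
- kitchen_timer: bystander: round wind-up kitchen timer, 70 mm wide, 60 mm high, loose; origin at its underside
There are look-alikes about, which are no part of the job. Leave any orange look-alike of the cap alone.

How it is judged:
By the outcome, as a careful person would: the job done as asked, in the order asked, and still so for the second after the job is handed in, while the arm keeps its last pose, push and grip.
It also fails if it takes over 64 s, if anything falls off the work surface, if the arm or the gripper's body presses on something with over 40 N, if the wrist force passes 120 N, or if a joint passes its speed limit or range.

### The arm

A 7-joint arm with a two-finger parallel gripper is mounted at the origin on the work surface; the furniture and walls round the work are solid. World frame = base frame: x ahead of the robot, y to its left, z up, the work surface at z = 0. Lengths are in m, angles in rad, forces in N, time in s.
With the tool pointing down it reaches from about 0.4 to 0.85 m from the base axis. Payload 4.5 kg.
Tool frame: the origin (TCP) lies midway between the tips of the shut fingers; the grasp point (between the pads) lies 19 mm behind it; z points along the fingers, y is the direction in which the jaws open and shut (so a half turn about z gives the same grasp; the last joint's range is limited). The gripper opens to 88 mm and grips with 3 to 60 N. Pads are 18 mm wide; open, the fingers measure 123 mm over their backs; the gripper's body (75 mm by 187 mm) begins 45 mm behind the grasp point.
Start: joints at [-1.116, 0.689, -0.195, 1.565, 0.157, 0.902, -0.215], TCP at [0.255, 0.571, 0.239] pointing down, gripper open.
Joint ranges: [-3.01, 3.01], [-0.46, 2.08], [-1.47, 1.51], [0.13, 2.56], [-1, 4.14], [0.04, 2.09], [-2.66, 2.66]. Speed limits (rad/s): [2.57, 2.57, 3.14, 3.14, 3.14, 3.14, 3.14].

### API

Orientations are given as a unit quaternion [x, y, z, w].
In Python, from plant import get_state, snapshot, finish_job, regions_of gives the robot as it stands.
- The arm moves only by the tool send_rows, never from a script. Its argument "series" is a list of rows, each an object of numbers: "grip": the opening, from 0 (shut) to 1 (fully open); "dx", "dy", "dz": the shift along the tool's x, y, z in mm; "turn": the turn about the tool's z in rad. A call has 1 to 20 rows; each row shifts and turns the commanded pose from where the row before left it, along the tool's axes as they then stand; what a row does not reach is not made up. A row lasts 1/10 s, in which the tool goes at most 50 mm and 8.59 degrees, less where a joint would pass 70% of its speed; a pose out of reach is approached as far as the arm can. A call is refused whole if a number of a shift passes 50 or a number of a turn 0.15, either way. A call with a gripper value outside its range is refused whole. The fingers move at their own pace and stop on an object; "force" is the grip in N (left out, the last holds). Time passes only in rows, so rows that do not move let the fingers close. It gives the time, the measured TCP pose, the force and the opening at its end, in the units of the state.
- get_state(): the state, without advancing time (a new reading comes with each control period).
- snapshot(name): name is "side" or "top" or "wrist"; returns a dict with "img" (480x640x3 uint8, red, green, blue), "depth" (480x640 float32, m along the optical axis (not along the pixel's ray), 0 where there is no reading), "fov_y" (degrees; the focal length in pixels is half the picture's height over the tangent of half this angle, whatever the lens; pixels are square), "cx", "cy" (the principal point, pixels), "k1" (the pictures are not rectified: a ray, as slopes to the right and down, at radius r is drawn at 1 + k1 r^2 times it, then the intrinsics apply), "R" (3x3) and "t" (3): a world point X has camera coordinates R X + t. Camera axes: x right, y down, z forward; pixel columns grow to the right and rows downward; lengths in m; the calibration is good to about 2 mm. A picture is of the moment at which its call begins.
- finish_job(): hands the job in, once; it reports no verdict.
Trained networks look in a picture, given as the dict that the camera call returned (one of the last four; its "shot" number tells which), for a name from the list of things; names that differ only in an ending like _2 or _b are one class to them, and where a whole thing is asked for, a point or a joint stands for the part that bears it (a point fixed in the world has none). Each returns a list of dicts, best first, with "score" (0 to 1); they miss things now and then, are a little off and sometimes report something else, mostly with a low value. They report only what shows in the picture. A call takes as long as a camera call. They do not tell look-alikes from the thing itself.
- regions_of(picture, target): "pixels" (480x640 bool, what is visible of it) and "extent" ([left, top, right, bottom] in pixels, round what is visible of it).
The state is a dict: "clock": time; "q": joint angles; "qd": joint speeds; "joint_torque": joint torques, N m; "tool_pos": TCP position; "eef_rot": TCP orientation; "contact_force": force on the tool from outside, world axes, zero at the start; "moment": the same for the moment, N m; "opening": opening from 0.0 (shut) to 1.0 (fully open).
Only numpy, scipy, OpenCV 4.12 (cv2) and the standard library are available. Lean on these libraries where they do the work, as an engineer would, in place of code of your own. Each camera call takes 0.05 s, during which the arm holds its last target.

## Working session

There is one attempt and no reset: what is moved stays moved. The work goes in short steps, Python scripts to look and compute and a tool call to move; the robot and the scene stay as the last step left them, time stands still between calls to the robot, and variables do not carry over. Pictures are saved under pics/ and viewed, and the job is handed in when it is done.

Besides the shell and the picture viewer there is one more tool, called after ">>>" as name(argument=value, ...), one argument or row to a line, values as JSON. send_rows: Moves the arm, as the interface text tells. Its arguments: {"type":"object","properties":{"series":{"type":"array","items":{"type":"object","properties":{"grip":{"type":"number"},"dx":{"type":"number"},"dy":{"type":"number"},"dz":{"type":"number"},"turn":{"type":"number"}}}},"force":{"type":"number"}},"required":["series"]}

```bash
ls; mkdir -p pics; cat > h.py <<'E'
import numpy as np, cv2
from plant import get_state, snapshot, finish_job, regions_of
def save(p,name,box=None,scale=1):
    im=cv2.cvtColor(p["img"],cv2.COLOR_RGB2BGR)
    if box: im=im[box[1]:box[3],box[0]:box[2]]
    if scale!=1: im=cv2.resize(im,None,fx=scale,fy=scale,interpolation=cv2.INTER_CUBIC)
    cv2.imwrite("pics/"+name+".png",im)
def cloud(p,mask):
    v,u=np.nonzero(mask&(p["depth"]>0)); d=p["depth"][v,u]
    f=240/np.tan(np.radians(p["fov_y"])/2)
    K=np.array([[f,0,p["cx"]],[0,f,p["cy"]],[0,0,1]]); 
    pts=np.stack([u,v],1).astype(float).reshape(-1,1,2)
    n=cv2.undistortPoints(pts,K,np.array([p["k1"],0,0,0,0.]))[:,0]
    C=np.c_[n*d[:,None],d]
    return (C-p["t"])@p["R"]
def proj(p,X):
    C=p["R"]@np.asarray(X)+p["t"]; n=C[:2]/C[2]; f=240/np.tan(np.radians(p["fov_y"])/2)
    n=n*(1+p["k1"]*(n@n)); return n*f+[p["cx"],p["cy"]]
E
cat > a.py <<'E'
from h import *
s=get_state(); print({k:np.round(v,3) for k,v in s.items()})
for c in ["side","top","wrist"]:
    p=snapshot(c); save(p,c+"0")
    print(c,p["fov_y"],p["k1"],(-p["R"].T@p["t"]).round(3))
    for n in ["quill_mid","stand","tube","cap","heart_cutter","star_cutter","kitchen_timer"]:
        for r in regions_of(p,n)[:3]:
            X=cloud(p,r["pixels"])
            if len(X)<5: print(n,r["score"],r["extent"]);continue
            print(n,round(r["score"],2),r["extent"],"med",np.median(X,0).round(3),"lo",np.percentile(X,2,axis=0).round(3),"hi",np.percentile(X,98,axis=0).round(3))
E
python3 a.py
```

```text
pics
{'clock': np.float64(0.0), 'q': array([-1.116,  0.69 , -0.195,  1.566,  0.157,  0.903, -0.215]), 'qd': array([ 0.   , -0.   ,  0.001, -0.001,  0.002,  0.002,  0.001]), 'joint_torque': array([ 1.0000e-03, -5.2756e+01, -1.2660e+00, -1.5342e+01, -5.3000e-02,
        7.0000e-03,  0.0000e+00]), 'tool_pos': array([0.255, 0.57 , 0.238]), 'eef_rot': array([ 0.209,  0.978, -0.001, -0.   ]), 'contact_force': array([ 1.228, -0.327,  0.282]), 'moment': array([0.027, 0.002, 0.014]), 'opening': np.float64(1.001)}
side 43.86772907338354 0.008327368784970599 [ 0.132 -0.87   0.471]
quill_mid 0.62 [361.0, 306.8, 369.5, 345.6] med [ 0.485 -0.336  0.059] lo [ 0.481 -0.338  0.034] hi [ 0.492 -0.326  0.081]
stand 0.61 [344.4, 330.5, 387.8, 396.1] med [ 0.467 -0.377  0.034] lo [ 0.436 -0.401  0.002] hi [ 0.51  -0.311  0.036]
tube 0.83 [217.6, 203.2, 252.5, 260.5] med [0.452 0.047 0.041] lo [ 0.431  0.032 -0.   ] hi [0.489 0.084 0.089]
cap 0.96 [270.0, 269.2, 298.6, 304.9] med [ 0.462 -0.139  0.02 ] lo [ 0.443 -0.154 -0.001] hi [ 0.491 -0.112  0.045]
cap 0.62 [248.1, 248.3, 273.6, 280.6] med [ 0.462 -0
[... 1415 characters left out ...]
0.018] hi [ 0.49  -0.105  0.047]
cap 0.68 [344.3, 176.0, 376.6, 210.4] med [ 0.603 -0.223  0.044] lo [ 0.576 -0.255  0.027] hi [ 0.635 -0.195  0.061]
cap 0.61 [261.8, 254.6, 279.5, 277.8] med [ 0.468 -0.04   0.022] lo [ 0.446 -0.06   0.018] hi [ 0.49  -0.017  0.048]
heart_cutter 0.44 [208.5, 190.6, 233.5, 212.9] med [0.603 0.054 0.015] lo [0.575 0.033 0.001] hi [0.624 0.084 0.026]
star_cutter 0.45 [274.8, 183.6, 305.0, 216.2] med [ 0.609 -0.083  0.014] lo [ 0.574 -0.105 -0.391] hi [ 0.705 -0.039  0.027]
kitchen_timer 0.58 [345.2, 174.4, 377.1, 208.9] med [ 0.605 -0.224  0.043] lo [ 0.575 -0.262 -0.001] hi [ 0.637 -0.194  0.061]
wrist 60.29653327370715 -0.03877673799951172 [0.18  0.604 0.386]
```

View pics/top0.png

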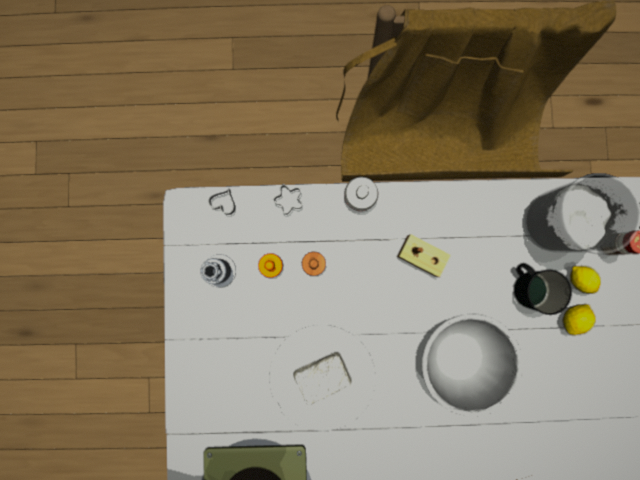

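View pics/side0.png

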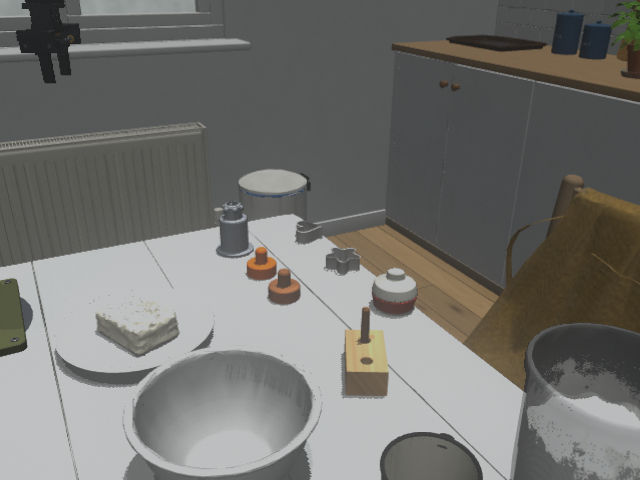

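```bash
python3 - <<'E'
import cv2,numpy as np
a=cv2.imread("pics/side0.png")[190:400,210:430]; b=cv2.imread("pics/top0.png")[165:295,190:460]
cv2.imwrite("pics/sc.png",cv2.resize(a,None,fx=2.8,fy=2.8,interpolation=2)); cv2.imwrite("pics/tc.png",cv2.resize(b,None,fx=2.9,fy=2.9,interpolation=2))
E
```

```text
(no output)
```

View pics/sc.png

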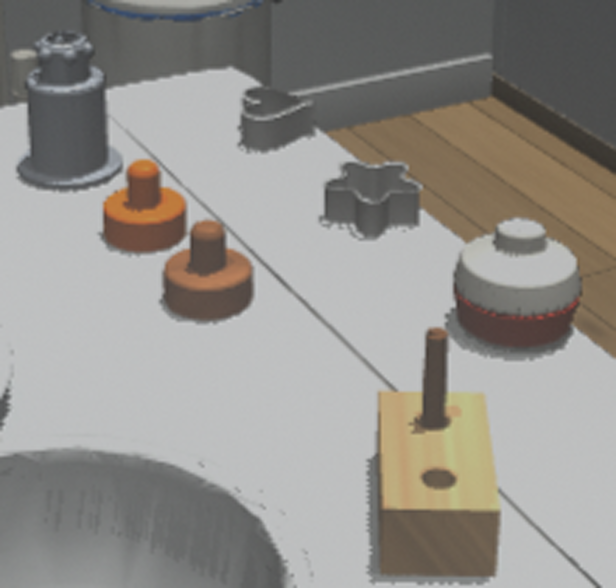

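View pics/tc.png

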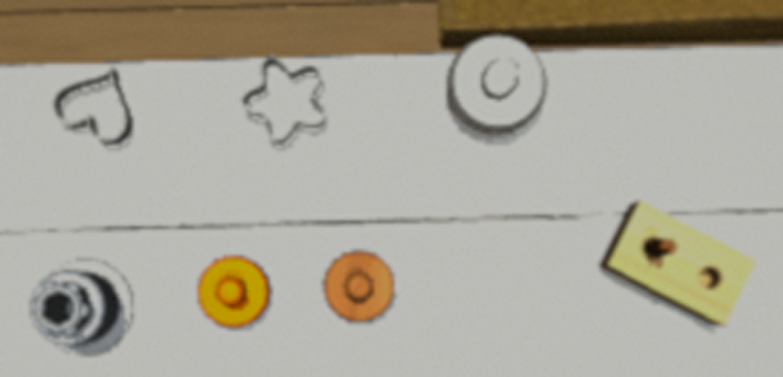

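Cap candidates are orange at side (261,264) / top (270,266) and brown at side (284,287) / top (314,264). The brown one fits the description, and the enlarged crops confirm its colour. The stick stands at side (365,326), in the far hole of the stand. Next I'll take precise positions.

```bash
cat > b.py <<'E'
from h import *
from scipy.optimize import least_squares
def circ(P,r=None):
    f=(lambda q:np.hypot(P[:,0]-q[0],P[:,1]-q[1])-r)
    return least_squares(f,P[:,:2].mean(0),loss="soft_l1",f_scale=.001).x
for c in ["side","top"]:
    p=snapshot(c); A=cloud(p,np.ones((480,640),bool))
    def sel(x,y,r,z0,z1): return A[(np.hypot(A[:,0]-x,A[:,1]-y)<r)&(A[:,2]>z0)&(A[:,2]<z1)]
    print(c)
    P=sel(.468,-.128,.04,.016,.025); print("cap flat",len(P),P.mean(0),(P.max(0)+P.min(0))/2, np.ptp(P,0))
    P=sel(.468,-.128,.03,.043,.05); print("knob top",len(P),P.mean(0),(P.max(0)+P.min(0))/2)
    P=sel(.468,-.128,.03,.028,.042); len(P)>4 and print("knob side",len(P),P.mean(0),circ(P,.010))
    P=sel(.468,-.128,.04,.004,.016); len(P)>4 and print("skirt",len(P),circ(P,.025))
    P=sel(.458,.057,.04,.082,.096); print("rim",len(P),P.mean(0),(P.max(0)+P.min(0))/2,np.ptp(P,0))
    P=sel(.458,.057,.05,.01,.058); print("body",len(P),circ(P[np.hypot(P[:,0]-.458,P[:,1]-.057)<.03],.025))
    P=sel(.458,.057,.05,.06,.068); print("shoulder",len(P),P.mean(0),(P.max(0)+P.min(0))/2)
    P=sel(.458,.057,.05,.001,.012); print("foot",len(P),(P.max(0)+P.min(0))/2,np.ptp(P,0))
    P=sel(.487,-.331,.025,.042,.078); print("stick",len(P),P.mean(0),circ(P,.0055))
    for a in range(40,80,10):
        Q=P[(P[:,2]>a/1e3)&(P[:,2]<a/1e3+.01)]; len(Q)>3 and print(a,len(Q),Q.mean(0),circ(Q,.0055))
    P=sel(.487,-.331,.025,.078,.09); len(P) and print("stick top",len(P),P.mean(0),P.max(0))
    P=sel(.48,-.347,.07,.033,.039); r=cv2.minAreaRect((P[:,:2]*1000).astype(np.float32)); print("stand",len(P),r,cv2.boxPoints(r))
E
python3 b.py
```

```text
side
cap flat 363 [ 0.46416902 -0.13725479  0.0200621 ] [ 0.46723298 -0.13237091  0.02048419] [0.04893686 0.05022581 0.00870846]
knob top 52 [ 0.46703431 -0.13196429  0.04487115] [ 0.46662006 -0.13021731  0.04487741]
knob side 108 [ 0.46474722 -0.13590276  0.03496742] [ 0.46804009 -0.12888287]
skirt 211 [ 0.46781835 -0.12876566]
rim 163 [0.45682423 0.06005437 0.08635079] [0.45674494 0.0596417  0.0871099 ] [0.03534779 0.03838316 0.0094221 ]
body 692 [0.45860108 0.06458087]
shoulder 199 [0.45438859 0.05175896 0.0637636 ] [0.45752403 0.05968873 0.06401082]
foot 318 [0.45834481 0.05919118 0.00646876] [0.06686469 0.06997072 0.01090792]
stick 208 [ 0.48544726 -0.33511084  0.0602252 ] [ 0.48763789 -0.33165977]
40 43 [ 0.48517472 -0.33531291  0.0458846 ] [ 0.48772889 -0.33184516]
50 61 [ 0.48558364 -0.33501178  0.05480546] [ 0.48757692 -0.3318012 ]
60 58 [ 0.48553089 -0.33556204  0.06518701] [ 0.48755934 -0.33143199]
70 46 [ 0.48541574 -0.33448444  0.07456137] [ 0.48769284 -0.33159617]
stick top 39 [ 0.48707412 -0.33268987  0.08014801] [ 0.49216877 -0.32721792  0.0819093 ]
stand 1569 ((477.1
[... 781 characters left out ...]
   0.00644584] [0.09867719 0.09710986 0.01087356]
stick 25 [ 0.4889055  -0.32684402  0.06067535] [ 0.48981841 -0.32951832]
40 5 [ 0.48849548 -0.3253625   0.04590836] [ 0.48923604 -0.32970226]
50 6 [ 0.48796545 -0.33028227  0.05428387] [ 0.49010929 -0.32916003]
60 7 [ 0.48963721 -0.32556859  0.0635141 ] [ 0.48968851 -0.32929937]
70 7 [ 0.48927242 -0.32623059  0.07386288] [ 0.48956858 -0.33005573]
stick top 21 [ 0.49000031 -0.32962587  0.08131587] [ 0.49412307 -0.32486998  0.08483709]
stand 935 ((479.3940124511719, -348.30181884765625), (89.42472076416016, 50.500274658203125), 60.8980827331543) [[ 435.58502 -375.08875]
 [ 479.70996 -399.65027]
 [ 523.203   -321.5149 ]
 [ 479.07806 -296.95337]]
```

>>> send_rows(
  series=[
    {"dx":-10,"dy":-8,"grip":1},
    {"dx":-22,"dy":-17},
    {"dx":-22,"dy":-17},
    {"dx":-22,"dy":-17},
    {"dx":-22,"dy":-17},
    {"dx":-22,"dy":-17},
    {"dx":-22,"dy":-17},
    {"dx":-22,"dy":-17},
    {"dx":-22,"dy":-17},
    {"dx":-22,"dy":-17},
    {"dx":-22,"dy":-17},
    {"dx":-22,"dy":-17},
    {"dx":-22,"dy":-17},
    {"dx":-22,"dy":-17},
    {"dx":-22,"dy":-17},
    {"dx":-11,"dy":-9},
    {"dx":0},
  ],
)

```text
schema error: expected keys grip, dx, dy, dz, turn
```

>>> send_rows(
  series=[
    {"dx":-10,"dy":-8,"dz":0,"turn":0,"grip":1},
    {"dx":-22,"dy":-17,"dz":0,"turn":0,"grip":1},
    {"dx":-22,"dy":-17,"dz":0,"turn":0,"grip":1},
    {"dx":-22,"dy":-17,"dz":0,"turn":0,"grip":1},
    {"dx":-22,"dy":-17,"dz":0,"turn":0,"grip":1},
    {"dx":-22,"dy":-17,"dz":0,"turn":0,"grip":1},
    {"dx":-22,"dy":-17,"dz":0,"turn":0,"grip":1},
    {"dx":-22,"dy":-17,"dz":0,"turn":0,"grip":1},
    {"dx":-22,"dy":-17,"dz":0,"turn":0,"grip":1},
    {"dx":-22,"dy":-17,"dz":0,"turn":0,"grip":1},
    {"dx":-22,"dy":-17,"dz":0,"turn":0,"grip":1},
    {"dx":-22,"dy":-17,"dz":0,"turn":0,"grip":1},
    {"dx":-22,"dy":-17,"dz":0,"turn":0,"grip":1},
    {"dx":-22,"dy":-17,"dz":0,"turn":0,"grip":1},
    {"dx":-22,"dy":-17,"dz":0,"turn":0,"grip":1},
    {"dx":-11,"dy":-9,"dz":0,"turn":0,"grip":1},
    {"dx":0,"dy":0,"dz":0,"turn":0,"grip":1},
  ],
)

```text
clock: 3.0
tool_pos: [0.4522, 0.2008, 0.2387]
eef_rot: [0.211, 0.977, -0.001, 0.0]
contact_force: [0.8, 0.4, 0.2]
opening: 1.003
```

>>> send_rows(
  series=[
    {"dx":-7,"dy":-13,"dz":0,"turn":0,"grip":1},
    {"dx":-14,"dy":-26,"dz":0,"turn":0,"grip":1},
    {"dx":-14,"dy":-26,"dz":0,"turn":0,"grip":1},
    {"dx":-14,"dy":-26,"dz":0,"turn":0,"grip":1},
    {"dx":-14,"dy":-26,"dz":0,"turn":0,"grip":1},
    {"dx":-14,"dy":-26,"dz":0,"turn":0,"grip":1},
    {"dx":-14,"dy":-26,"dz":0,"turn":0,"grip":1},
    {"dx":-14,"dy":-26,"dz":0,"turn":0,"grip":1},
    {"dx":-14,"dy":-26,"dz":0,"turn":0,"grip":1},
    {"dx":-14,"dy":-26,"dz":0,"turn":0,"grip":1},
    {"dx":-14,"dy":-26,"dz":0,"turn":0,"grip":1},
    {"dx":-14,"dy":-26,"dz":0,"turn":0,"grip":1},
    {"dx":-14,"dy":-26,"dz":0,"turn":0,"grip":1},
    {"dx":-14,"dy":-26,"dz":0,"turn":0,"grip":1},
    {"dx":-14,"dy":-26,"dz":0,"turn":0,"grip":0.6},
    {"dx":-14,"dy":-26,"dz":0,"turn":0,"grip":0.6},
    {"dx":-14,"dy":-26,"dz":0,"turn":0,"grip":0.6},
    {"dx":-14,"dy":-26,"dz":0,"turn":0,"grip":0.6},
    {"dx":-7,"dy":-13,"dz":0,"turn":0,"grip":0.6},
    {"dx":0,"dy":0,"dz":0,"turn":0,"grip":0.6},
  ],
)

```text
clock: 5.0
tool_pos: [0.4899, -0.3281, 0.2383]
eef_rot: [0.21, 0.978, -0.0, -0.0]
contact_force: [-1.1, -0.2, 0.7]
opening: 0.605
```

```bash
cat > d.py <<'E'
from h import *
from scipy.spatial.transform import Rotation
def delta(target):
    s=get_state(); R=Rotation.from_quat(s["eef_rot"]).as_matrix()
    print("pos",s["tool_pos"].round(4),"toolx",R[:,0].round(3),"tooly",R[:,1].round(3),"z",R[:,2].round(4),"q",s["q"].round(2))
    print("tool delta mm",(R.T@(np.array(target)-s["tool_pos"])*1000).round(1))
E
python3 - <<'E'
from d import *
delta([.4886,-.3307,.051])
p=snapshot("wrist"); save(p,"w1")
for n in ["quill_mid","stand"]:
    for r in regions_of(p,n)[:2]:
        X=cloud(p,r["pixels"]); print(n,r["score"],r["extent"],np.median(X,0).round(4))
        if n=="quill_mid":
            T=X[X[:,2]>.077]; print(len(T),T.mean(0).round(4),((T.max(0)+T.min(0))/2).round(4))
            T=X[(X[:,2]>.045)&(X[:,2]<.075)]; print(len(T),T.mean(0).round(4))
A=cloud(p,np.ones((480,640),bool))
P=A[(np.hypot(A[:,0]-.48,A[:,1]+.347)<.07)&(A[:,2]>.033)&(A[:,2]<.038)]
if len(P): 
    r=cv2.minAreaRect((P[:,:2]*1000).astype(np.float32)); print("stand",len(P),r)
E
```

```text
pos [ 0.4899 -0.3281  0.2383] toolx [-0.912  0.411  0.   ] tooly [ 0.411  0.912 -0.   ] z [-2.e-04 -4.e-04 -1.e+00] q [ 0.69  0.65 -0.3   1.67  0.24  0.86  1.43]
tool delta mm [ 1.000e-01 -2.800e+00  1.873e+02]
quill_mid 0.66 [308.8, 196.1, 322.1, 225.0] [ 0.4877 -0.3329  0.0659]
129 [ 0.4877 -0.332   0.0817] [ 0.4875 -0.3318  0.0807]
101 [ 0.4859 -0.3312  0.0597]
stand 0.94 [241.2, 160.2, 346.5, 231.3] [ 0.474  -0.3518  0.0358]
stand 5309 ((477.6676025390625, -351.4969482421875), (89.6957015991211, 51.017147064208984), 60.878326416015625)
```

View pics/w1.png

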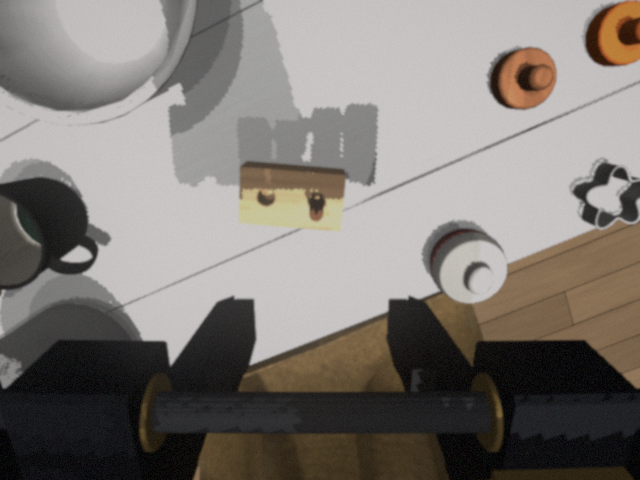

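>>> send_rows(
  force=15,
  series=[
    {"dx":0.2,"dy":-2,"dz":10,"turn":0,"grip":0.6},
    {"dx":0,"dy":-1.9,"dz":25,"turn":0,"grip":0.6},
    {"dx":0,"dy":0,"dz":30,"turn":0,"grip":0.6},
    {"dx":0,"dy":0,"dz":30,"turn":0,"grip":0.6},
    {"dx":0,"dy":0,"dz":25,"turn":0,"grip":0.6},
    {"dx":0,"dy":0,"dz":20,"turn":0,"grip":0.6},
    {"dx":0,"dy":0,"dz":20,"turn":0,"grip":0.6},
    {"dx":0,"dy":0,"dz":15,"turn":0,"grip":0.6},
    {"dx":0,"dy":0,"dz":12,"turn":0,"grip":0.6},
    {"dx":0,"dy":0,"dz":0,"turn":0,"grip":0.6},
    {"dx":0,"dy":0,"dz":0,"turn":0,"grip":0.6},
  ],
)

```text
clock: 6.25
tool_pos: [0.4888, -0.3301, 0.0519]
eef_rot: [0.209, 0.978, 0.0, 0.0]
contact_force: [-0.3, -0.1, -0.8]
opening: 0.603
```

```bash
python3 - <<'E'
from d import *
delta([.488,-.3315,.051])
p=snapshot("wrist"); save(p,"w2")
p=snapshot("side"); save(p,"s2",(290,230,450,410),3)
E
```

```text
pos [ 0.4888 -0.3301  0.0519] toolx [-0.913  0.408 -0.   ] tooly [0.408 0.913 0.   ] z [ 4.e-04 -0.e+00 -1.e+00] q [ 0.63  0.91 -0.2   1.8   0.35  0.46  1.34]
tool delta mm [ 0.1 -1.6  0.9]
```

View pics/w2.png

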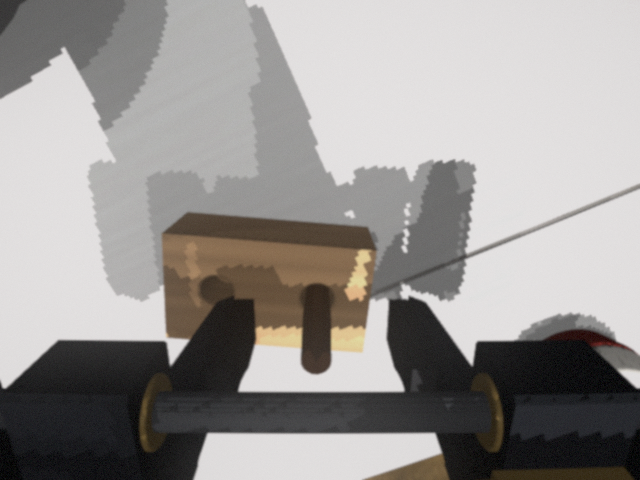

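View pics/s2.png

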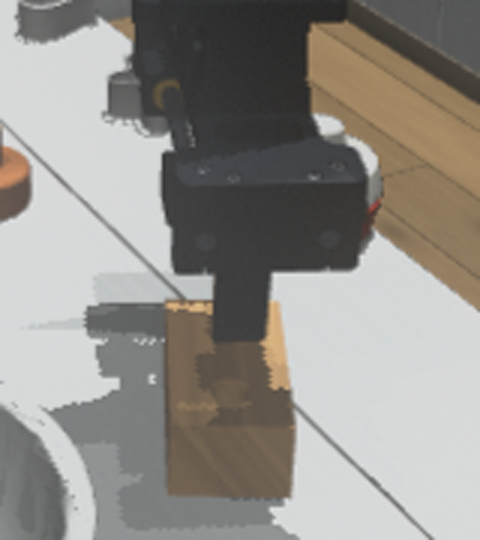

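The stick (wrist 316,330) lies between the fingers, slightly left of their midline (col 321). I'll nudge over and close.

>>> send_rows(
  force=15,
  series=[
    {"dx":0,"dy":-1.5,"dz":1,"turn":0,"grip":0.6},
    {"dx":0,"dy":0,"dz":0,"turn":0,"grip":0.3},
    {"dx":0,"dy":0,"dz":0,"turn":0,"grip":0},
    {"dx":0,"dy":0,"dz":0,"turn":0,"grip":0},
    {"dx":0,"dy":0,"dz":0,"turn":0,"grip":0},
    {"dx":0,"dy":0,"dz":0,"turn":0,"grip":0},
    {"dx":0,"dy":0,"dz":0,"turn":0,"grip":0},
  ],
)

```text
clock: 7.05
tool_pos: [0.4879, -0.3316, 0.0507]
eef_rot: [0.209, 0.978, 0.0, -0.0]
contact_force: [0.1, -0.4, 0.3]
opening: 0.118
```

>>> send_rows(
  series=[
    {"dx":0,"dy":0,"dz":-5,"turn":0,"grip":0},
    {"dx":0,"dy":0,"dz":-10,"turn":0,"grip":0},
    {"dx":0,"dy":0,"dz":-15,"turn":0,"grip":0},
    {"dx":0,"dy":0,"dz":-20,"turn":0,"grip":0},
    {"dx":0,"dy":0,"dz":-25,"turn":0,"grip":0},
    {"dx":0,"dy":0,"dz":-25,"turn":0,"grip":0},
    {"dx":0,"dy":0,"dz":-20,"turn":0,"grip":0},
    {"dx":0,"dy":0,"dz":-5,"turn":0,"grip":0},
    {"dx":0,"dy":0,"dz":0,"turn":0,"grip":0},
    {"dx":0,"dy":0,"dz":0,"turn":0,"grip":0},
  ],
)

```text
clock: 8.05
tool_pos: [0.4874, -0.3314, 0.1752]
eef_rot: [0.209, 0.978, 0.0, -0.001]
contact_force: [-0.4, -0.1, -0.8]
opening: 0.121
```

```bash
python3 - <<'E'
from d import *
delta([.459,.0655,.18])
p=snapshot("side"); save(p,"s3",(290,190,450,390),3)
for r in regions_of(p,"quill_mid")[:1]:
    X=cloud(p,r["pixels"]); print(r["score"],r["extent"]); 
    for a in np.arange(.1,.2,.01):
        Q=X[abs(X[:,2]-a)<.005]; len(Q)>2 and print(a,len(Q),np.median(Q,0).round(4))
E
```

```text
pos [ 0.4874 -0.3314  0.1752] toolx [-0.913  0.408  0.001] tooly [0.408 0.913 0.   ] z [-1.e-03  5.e-04 -1.e+00] q [ 0.68  0.73 -0.28  1.73  0.28  0.72  1.4 ]
tool delta mm [188.  350.7  -4.6]
0.59 [365.3, 248.2, 372.2, 275.2]
0.13 8 [ 0.4851 -0.3347  0.134 ]
0.13999999999999999 60 [ 0.4846 -0.3352  0.1398]
0.14999999999999997 66 [ 0.4847 -0.335   0.1501]
0.15999999999999998 62 [ 0.4845 -0.3354  0.1599]
0.16999999999999998 32 [ 0.4855 -0.3362  0.1678]
```

View pics/s3.png

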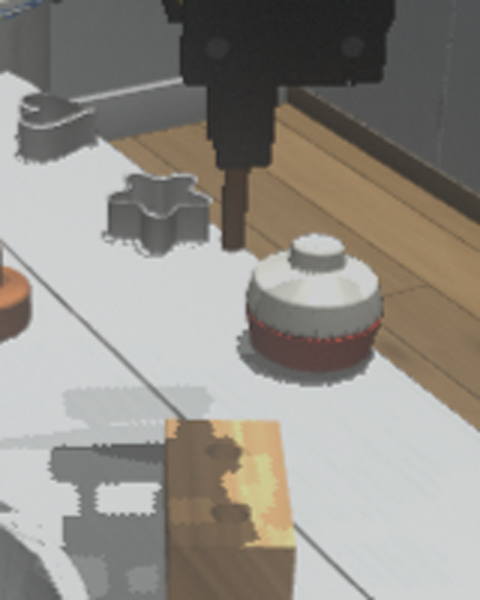

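>>> send_rows(
  series=[
    {"dx":7,"dy":13,"dz":0,"turn":0,"grip":0},
    {"dx":13,"dy":25,"dz":0,"turn":0,"grip":0},
    {"dx":14,"dy":25,"dz":0,"turn":0,"grip":0},
    {"dx":13,"dy":25,"dz":0,"turn":0,"grip":0},
    {"dx":14,"dy":25,"dz":0,"turn":0,"grip":0},
    {"dx":13,"dy":25,"dz":0,"turn":0,"grip":0},
    {"dx":14,"dy":25,"dz":0,"turn":0,"grip":0},
    {"dx":13,"dy":25,"dz":0,"turn":0,"grip":0},
    {"dx":14,"dy":25,"dz":0,"turn":0,"grip":0},
    {"dx":13,"dy":25,"dz":0,"turn":0,"grip":0},
    {"dx":14,"dy":25,"dz":0,"turn":0,"grip":0},
    {"dx":13,"dy":25,"dz":0,"turn":0,"grip":0},
    {"dx":14,"dy":25,"dz":0,"turn":0,"grip":0},
    {"dx":13,"dy":25,"dz":0,"turn":0,"grip":0},
    {"dx":10,"dy":12,"dz":0,"turn":0,"grip":0},
    {"dx":6,"dy":1,"dz":0,"turn":0,"grip":0},
    {"dx":0,"dy":0,"dz":0,"turn":0,"grip":0},
    {"dx":0,"dy":0,"dz":0,"turn":0,"grip":0},
  ],
)

```text
clock: 9.95
tool_pos: [0.4501, 0.0687, 0.1756]
eef_rot: [0.209, 0.978, -0.0, -0.0]
contact_force: [0.1, -0.9, -0.1]
opening: 0.119
```

```bash
cat > t.py <<'E'
from d import *
from scipy.optimize import least_squares
delta([.459,.0655,.18])
f=lambda P,r:least_squares(lambda q:np.hypot(P[:,0]-q[0],P[:,1]-q[1])-r,[.459,.0655],loss="soft_l1",f_scale=.001).x.round(4)
for c in ["side","top","wrist"]:
    p=snapshot(c); save(p,c+"4"); A=cloud(p,np.ones((480,640),bool))
    d=np.hypot(A[:,0]-.459,A[:,1]-.0655)
    for n,r,z0,z1,r0,r1 in [("body",.025,.01,.055,.018,.03),("neck",.016,.068,.078,.012,.021),("bore",.0118,.04,.085,.004,.0132)]:
        P=A[(d>r0)&(d<r1)&(A[:,2]>z0)&(A[:,2]<z1)]
        if len(P)>20: print(c,n,len(P),f(P,r),"z",z0,z1)
    P=A[(d<.03)&(A[:,2]>.0875)&(A[:,2]<.094)]
    if len(P)>20: print(c,"rim",len(P),P.mean(0).round(4),((P.max(0)+P.min(0))/2).round(4),np.ptp(P,0).round(4))
    P=A[(d<.03)&(A[:,2]>.137)&(A[:,2]<.165)]
    if len(P)>20: print(c,"stick",len(P),P.mean(0).round(4),f(P,.0055))
E
python3 t.py
```

```text
pos [0.4501 0.0687 0.1756] toolx [-0.912  0.409  0.   ] tooly [ 0.409  0.912 -0.001] z [-7.e-04 -8.e-04 -1.e+00] q [-0.15  0.59 -0.16  2.13  0.2   0.44  0.68]
tool delta mm [-9.4  0.7 -4.4]
side body 643 [0.4586 0.0647] z 0.01 0.055
side neck 92 [0.4585 0.0646] z 0.068 0.078
side bore 21 [0.4592 0.0642] z 0.04 0.085
side rim 54 [0.4579 0.0611 0.0888] [0.4581 0.0629 0.089 ] [0.0282 0.0311 0.0029]
side stick 95 [0.4487 0.0643 0.1513] [0.4486 0.0595]
top body 72 [0.4597 0.0675] z 0.01 0.055
top rim 34 [0.4671 0.0576 0.0895] [0.467  0.0617 0.0902] [0.0192 0.0242 0.0052]
wrist body 818 [0.4585 0.0639] z 0.01 0.055
wrist neck 252 [0.4577 0.0669] z 0.068 0.078
wrist bore 432 [0.4592 0.0641] z 0.04 0.085
wrist rim 880 [0.4542 0.0661 0.0898] [0.4581 0.0647 0.09  ] [0.0334 0.0361 0.0051]
wrist stick 599 [0.45   0.0683 0.1522] [0.4494 0.0687]
```

View pics/wrist4.png

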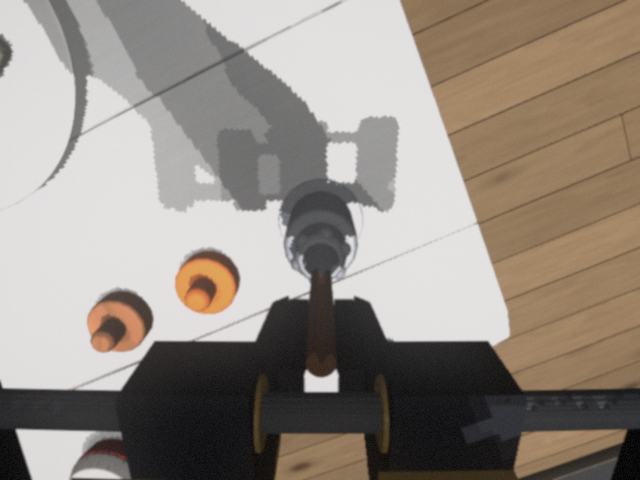

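```bash
python3 - <<'E'
import cv2
a=cv2.imread("pics/side4.png")[130:290,160:320]; cv2.imwrite("pics/s4.png",cv2.resize(a,None,fx=3.5,fy=3.5,interpolation=2))
E
```

```text
(no output)
```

View pics/s4.png

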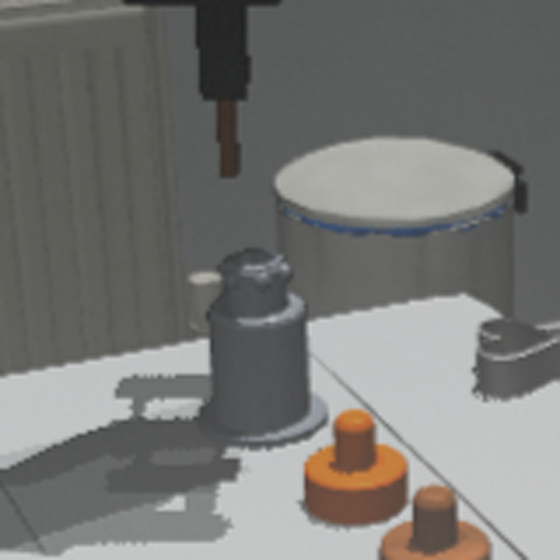

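>>> send_rows(
  series=[
    {"dx":-4.8,"dy":0.2,"dz":5,"turn":0,"grip":0},
    {"dx":-4.8,"dy":0.1,"dz":10,"turn":0,"grip":0},
    {"dx":0,"dy":0,"dz":12,"turn":0,"grip":0},
    {"dx":0,"dy":0,"dz":8,"turn":0,"grip":0},
    {"dx":0,"dy":0,"dz":0,"turn":0,"grip":0},
    {"dx":0,"dy":0,"dz":0,"turn":0,"grip":0},
  ],
)

```text
clock: 10.7
tool_pos: [0.4594, 0.066, 0.1404]
eef_rot: [0.209, 0.978, -0.0, -0.0]
contact_force: [-0.4, 0.0, -0.8]
opening: 0.116
```

```bash
python3 - <<'E'
from d import *
delta([.459,.065,.096])
p=snapshot("side"); save(p,"s5",(190,150,280,270),5)
p=snapshot("wrist"); save(p,"w5",(240,150,400,400),2.4)
E
```

```text
pos [0.4594 0.066  0.1404] toolx [-0.913  0.408  0.001] tooly [ 0.408  0.913 -0.   ] z [-6.e-04 -1.e-04 -1.e+00] q [-0.16  0.66 -0.13  2.13  0.23  0.36  0.67]
tool delta mm [-0.1 -1.  44.4]
```

View pics/s5.png

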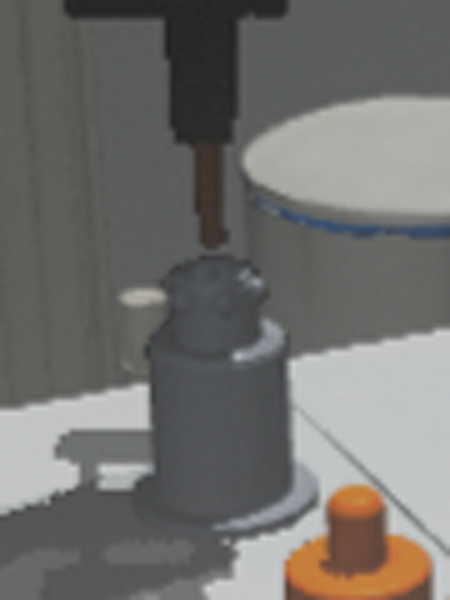

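View pics/w5.png

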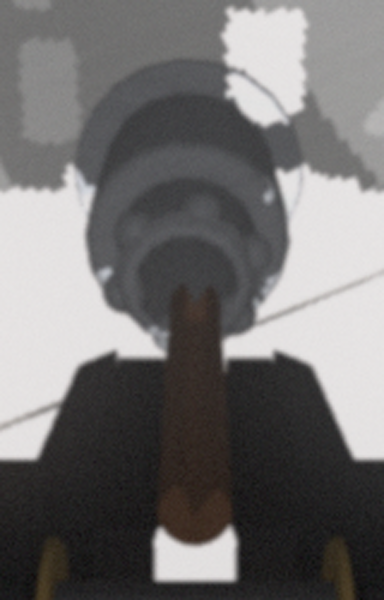

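>>> send_rows(
  series=[
    {"dx":0,"dy":-1.2,"dz":4,"turn":0,"grip":0},
    {"dx":0,"dy":0,"dz":6,"turn":0,"grip":0},
    {"dx":0,"dy":0,"dz":6,"turn":0,"grip":0},
    {"dx":0,"dy":0,"dz":8,"turn":0,"grip":0},
    {"dx":0,"dy":0,"dz":10,"turn":0,"grip":0},
    {"dx":0,"dy":0,"dz":8,"turn":0,"grip":0},
    {"dx":0,"dy":0,"dz":0,"turn":0,"grip":0},
    {"dx":0,"dy":0,"dz":0,"turn":0,"grip":0},
  ],
)

```text
clock: 11.6
tool_pos: [0.4587, 0.0649, 0.0984]
eef_rot: [0.209, 0.978, -0.0, -0.0]
contact_force: [-0.0, -0.3, 0.9]
opening: 0.117
```

```bash
python3 - <<'E'
from d import *
delta([.459,.065,.096])
p=snapshot("wrist"); save(p,"w6",(240,150,400,400),2.4)
p=snapshot("side"); save(p,"s6",(190,150,280,270),5)
E
```

```text
pos [0.4587 0.0649 0.0984] toolx [-0.913  0.408  0.001] tooly [ 0.408  0.913 -0.   ] z [-7.e-04 -2.e-04 -1.e+00] q [-0.19  0.75 -0.09  2.16  0.25  0.24  0.66]
tool delta mm [-0.2  0.2  2.4]
```

View pics/s6.png

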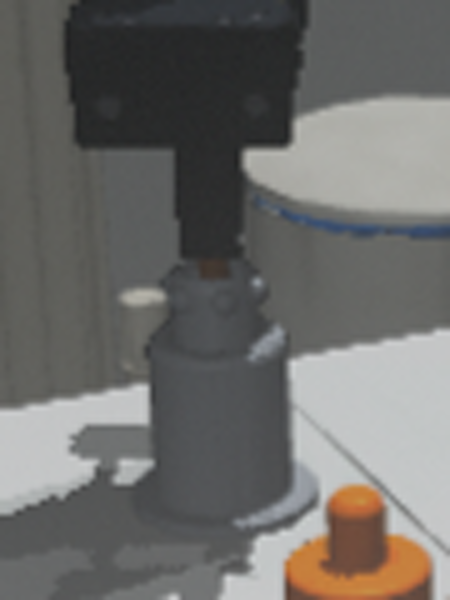

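View pics/w6.png

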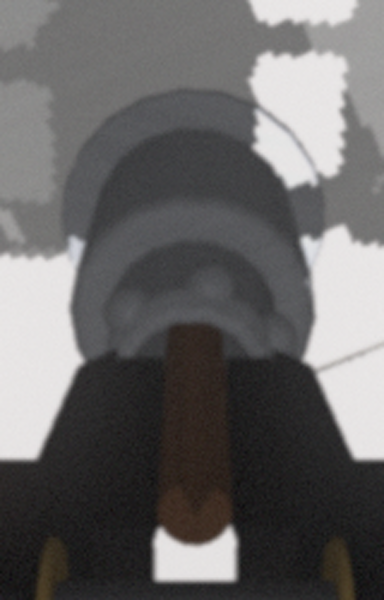

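The stick is inside the bore with no contact force. Releasing, then lifting straight up.

>>> send_rows(
  series=[
    {"dx":0,"dy":0,"dz":0,"turn":0,"grip":0.6},
    {"dx":0,"dy":0,"dz":0,"turn":0,"grip":0.6},
    {"dx":0,"dy":0,"dz":0,"turn":0,"grip":0.6},
    {"dx":0,"dy":0,"dz":0,"turn":0,"grip":0.6},
    {"dx":0,"dy":0,"dz":0,"turn":0,"grip":0.6},
    {"dx":0,"dy":0,"dz":-5,"turn":0,"grip":0.6},
    {"dx":0,"dy":0,"dz":-15,"turn":0,"grip":0.6},
    {"dx":0,"dy":0,"dz":-20,"turn":0,"grip":0.6},
    {"dx":0,"dy":0,"dz":-20,"turn":0,"grip":0.6},
    {"dx":0,"dy":0,"dz":-15,"turn":0,"grip":0.6},
    {"dx":0,"dy":0,"dz":0,"turn":0,"grip":0.6},
  ],
)

```text
clock: 12.8
tool_pos: [0.4601, 0.0651, 0.1755]
eef_rot: [0.209, 0.978, 0.001, 0.002]
contact_force: [1.1, -0.2, 0.9]
opening: 0.602
```

```bash
python3 - <<'E'
from d import *
delta([.4683,-.128,.12])
p=snapshot("wrist"); save(p,"w7",(240,150,400,400),2.4)
p=snapshot("side"); save(p,"s7",(190,150,310,310),3.7)
A=cloud(p,np.ones((480,640),bool)); 
E
```

```text
pos [0.4601 0.0651 0.1755] toolx [-0.913  0.409 -0.003] tooly [0.409 0.913 0.002] z [ 0.0039  0.001  -1.    ] q [-0.14  0.59 -0.16  2.11  0.21  0.45  0.69]
tool delta mm [ -86.3 -173.    55.3]
```

View pics/s7.png

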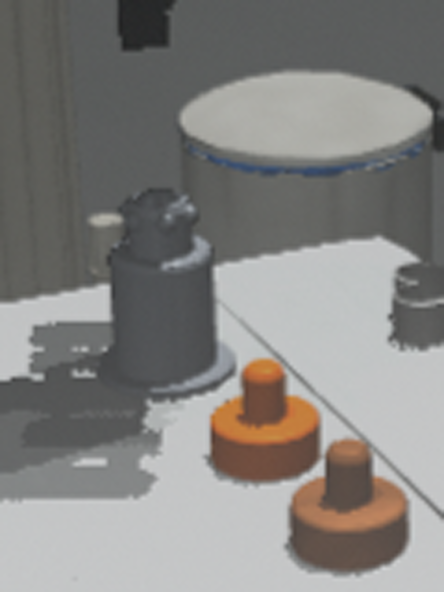

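View pics/w7.png

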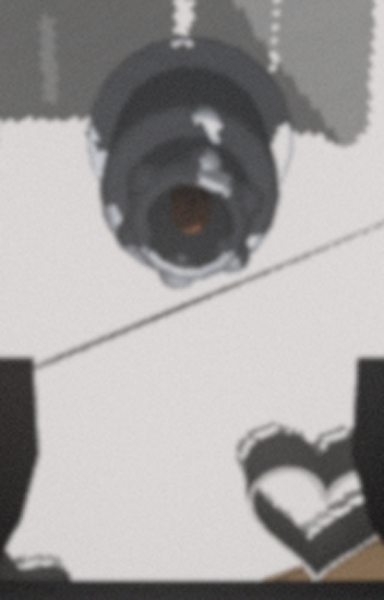

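The stick is down in the tube: its end shows inside the bore (crop 190,208) and nothing stands above the rim. Next, the brown cap.

>>> send_rows(
  series=[
    {"dx":-5,"dy":-10,"dz":0,"turn":0,"grip":0.6},
    {"dx":-12,"dy":-24,"dz":0,"turn":0,"grip":0.6},
    {"dx":-12,"dy":-24,"dz":0,"turn":0,"grip":0.6},
    {"dx":-12,"dy":-24,"dz":0,"turn":0,"grip":0.6},
    {"dx":-12,"dy":-24,"dz":0,"turn":0,"grip":0.6},
    {"dx":-12,"dy":-24,"dz":5,"turn":0,"grip":0.6},
    {"dx":-12,"dy":-24,"dz":10,"turn":0,"grip":0.6},
    {"dx":-9,"dy":-18,"dz":20,"turn":0,"grip":0.6},
    {"dx":0,"dy":-1,"dz":20,"turn":0,"grip":0.6},
    {"dx":0,"dy":0,"dz":0,"turn":0,"grip":0.6},
    {"dx":0,"dy":0,"dz":0,"turn":0,"grip":0.6},
  ],
)

```text
clock: 14.0
tool_pos: [0.466, -0.1281, 0.1182]
eef_rot: [0.209, 0.978, 0.0, -0.001]
contact_force: [1.1, 0.6, 0.3]
opening: 0.603
```

```bash
cat > k.py <<'E'
from d import *
from scipy.optimize import least_squares
delta([.4683,-.128,.024])
p=snapshot("wrist"); save(p,"w8"); A=cloud(p,np.ones((480,640),bool))
d=np.hypot(A[:,0]-.4683,A[:,1]+.128)
P=A[(d<.025)&(A[:,2]>.043)&(A[:,2]<.05)]; print("top",len(P),P.mean(0).round(4),((P.max(0)+P.min(0))/2).round(4),np.ptp(P,0))
P=A[(d<.018)&(A[:,2]>.026)&(A[:,2]<.042)]; print("side",len(P),least_squares(lambda q:np.hypot(P[:,0]-q[0],P[:,1]-q[1])-.01,[.4683,-.128],loss="soft_l1",f_scale=.001).x.round(4))
P=A[(d<.035)&(d>.02)&(A[:,2]>.003)&(A[:,2]<.017)]; len(P)>9 and print("skirt",len(P),least_squares(lambda q:np.hypot(P[:,0]-q[0],P[:,1]-q[1])-.025,[.4683,-.128],loss="soft_l1",f_scale=.001).x.round(4))
E
python3 k.py
```

```text
pos [ 0.466  -0.1281  0.1182] toolx [-0.913  0.408  0.002] tooly [ 0.408  0.913 -0.   ] z [-2.2e-03  6.0e-04 -1.0e+00] q [ 0.28  0.72 -0.17  2.09  0.32  0.36  1.  ]
tool delta mm [-2.3  1.1 94.2]
top 782 [ 0.4664 -0.1288  0.0459] [ 0.467  -0.1293  0.0457] [0.01890491 0.01919861 0.00531124]
side 271 [ 0.4677 -0.1294]
skirt 324 [ 0.4678 -0.1294]
```

View pics/w8.png

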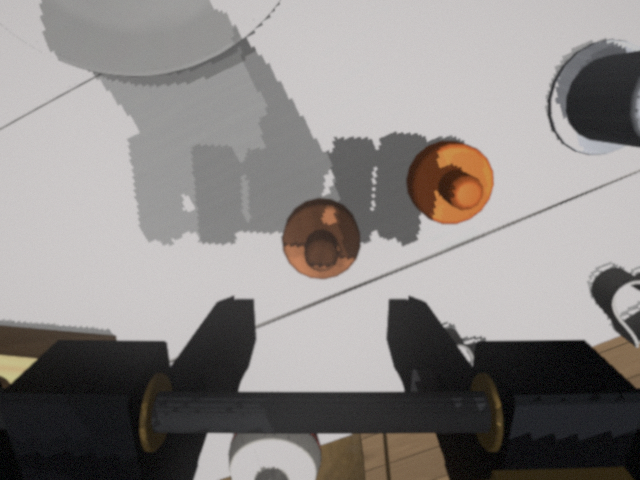

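The brown cap (321,240) is centred between the fingers and the orange one (450,180) is clear of them. Descending.

>>> send_rows(
  force=30,
  series=[
    {"dx":-2,"dy":0,"dz":8,"turn":0,"grip":0.6},
    {"dx":0,"dy":0,"dz":18,"turn":0,"grip":0.6},
    {"dx":0,"dy":0,"dz":20,"turn":0,"grip":0.6},
    {"dx":0,"dy":0,"dz":20,"turn":0,"grip":0.6},
    {"dx":0,"dy":0,"dz":15,"turn":0,"grip":0.6},
    {"dx":0,"dy":0,"dz":8,"turn":0,"grip":0.6},
    {"dx":0,"dy":0,"dz":3.5,"turn":0,"grip":0.6},
    {"dx":0,"dy":0,"dz":0,"turn":0,"grip":0.6},
    {"dx":0,"dy":0,"dz":0,"turn":0,"grip":0.6},
  ],
)

```text
clock: 14.95
tool_pos: [0.469, -0.129, 0.0268]
eef_rot: [0.209, 0.978, 0.0, 0.001]
contact_force: [-0.3, -0.6, -0.1]
opening: 0.601
```

```bash
python3 - <<'E'
from d import *
delta([.4678,-.129,.024])
p=snapshot("wrist"); save(p,"w9")
p=snapshot("side"); save(p,"s9",(210,190,330,320),4)
E
```

```text
pos [ 0.469  -0.129   0.0268] toolx [-0.913  0.408 -0.001] tooly [0.408 0.913 0.   ] z [ 1.e-03 -1.e-04 -1.e+00] q [ 0.21  0.9  -0.06  2.12  0.37  0.13  0.96]
tool delta mm [ 1.1 -0.5  2.8]
```

View pics/w9.png

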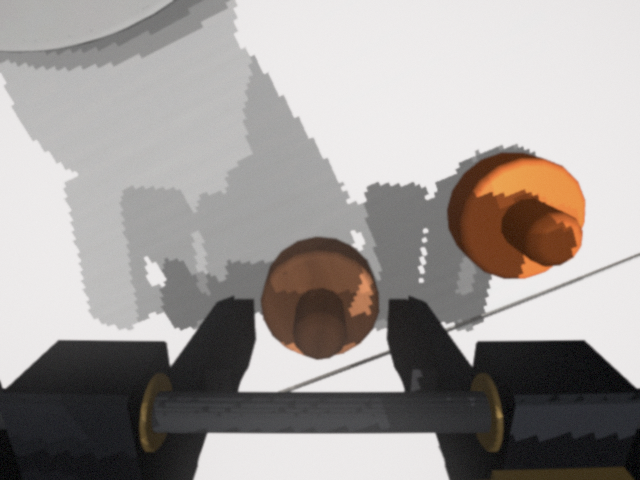

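View pics/s9.png

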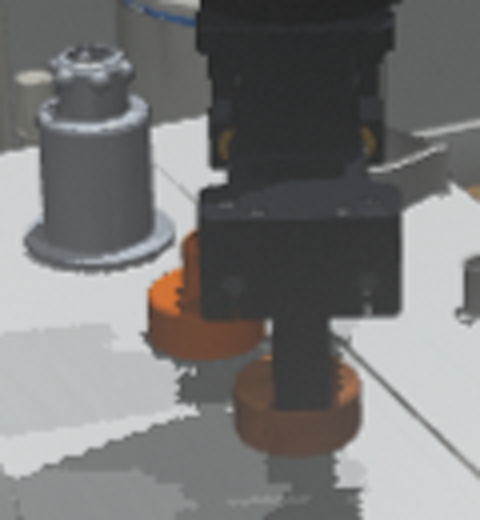

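>>> send_rows(
  force=30,
  series=[
    {"dx":1,"dy":-0.4,"dz":1.5,"turn":0,"grip":0.6},
    {"dx":0,"dy":0,"dz":1.2,"turn":0,"grip":0.5},
    {"dx":0,"dy":0,"dz":0,"turn":0,"grip":0.3},
    {"dx":0,"dy":0,"dz":0,"turn":0,"grip":0.1},
    {"dx":0,"dy":0,"dz":0,"turn":0,"grip":0},
    {"dx":0,"dy":0,"dz":0,"turn":0,"grip":0},
    {"dx":0,"dy":0,"dz":0,"turn":0,"grip":0},
  ],
)

```text
clock: 15.75
tool_pos: [0.4676, -0.1289, 0.0235]
eef_rot: [0.209, 0.978, 0.0, 0.0]
contact_force: [0.7, 0.0, -0.6]
opening: 0.217
```

>>> send_rows(
  series=[
    {"dx":0,"dy":0,"dz":-5,"turn":0,"grip":0},
    {"dx":0,"dy":0,"dz":-10,"turn":0,"grip":0},
    {"dx":0,"dy":0,"dz":-18,"turn":0,"grip":0},
    {"dx":0,"dy":0,"dz":-25,"turn":0,"grip":0},
    {"dx":0,"dy":0,"dz":-25,"turn":0,"grip":0},
    {"dx":0,"dy":0,"dz":-25,"turn":0,"grip":0},
    {"dx":0,"dy":0,"dz":-22,"turn":0,"grip":0},
    {"dx":5,"dy":10,"dz":-10,"turn":0,"grip":0},
    {"dx":12,"dy":24,"dz":0,"turn":0,"grip":0},
    {"dx":12,"dy":24,"dz":0,"turn":0,"grip":0},
    {"dx":12,"dy":24,"dz":0,"turn":0,"grip":0},
    {"dx":12,"dy":24,"dz":0,"turn":0,"grip":0},
    {"dx":12,"dy":24,"dz":0,"turn":0,"grip":0},
    {"dx":12,"dy":24,"dz":0,"turn":0,"grip":0},
    {"dx":8,"dy":16,"dz":0,"turn":0,"grip":0},
    {"dx":3,"dy":4,"dz":0,"turn":0,"grip":0},
    {"dx":0,"dy":0,"dz":0,"turn":0,"grip":0},
    {"dx":0,"dy":0,"dz":0,"turn":0,"grip":0},
  ],
)

```text
clock: 17.55
tool_pos: [0.4579, 0.0648, 0.1634]
eef_rot: [0.209, 0.978, -0.001, -0.0]
contact_force: [-0.3, 0.2, -1.2]
opening: 0.213
```

```bash
cat > m.py <<'E'
from d import *
from scipy.optimize import least_squares
import sys
n=sys.argv[1]
delta([.459,.065,.115])
T=get_state()["tool_pos"]
fit=lambda P,r,x0:least_squares(lambda q:np.hypot(P[:,0]-q[0],P[:,1]-q[1])-r,x0,loss="soft_l1",f_scale=.001).x.round(4)
for c in ["wrist","side"]:
    p=snapshot(c); save(p,c+n); A=cloud(p,np.ones((480,640),bool))
    o=T[2]-.0235; d=np.hypot(A[:,0]-T[0],A[:,1]-T[1]); dt=np.hypot(A[:,0]-.459,A[:,1]-.065)
    P=A[(d<.032)&(d>.018)&(A[:,2]>o-.004)&(A[:,2]<o+.019)]
    if len(P)>20: print(c,"skirt",len(P),fit(P,.025,T[:2]),"zlo/hi",np.percentile(P[:,2],[2,98]).round(4))
    P=A[(dt<.029)&(dt>.02)&(A[:,2]>.01)&(A[:,2]<.06)]
    if len(P)>20: print(c,"body",len(P),fit(P,.025,[.459,.065]))
    save(p,c+n+"c",(190,130,300,270) if c=="side" else (220,120,420,420),4 if c=="side" else 2)
E
python3 m.py 10
```

```text
pos [0.4579 0.0648 0.1634] toolx [-0.912  0.409  0.   ] tooly [ 0.409  0.912 -0.001] z [-7.e-04 -9.e-04 -1.e+00] q [-0.14  0.62 -0.16  2.12  0.22  0.42  0.68]
tool delta mm [-0.9  0.7 48.4]
wrist skirt 1428 [0.4581 0.0643] zlo/hi [0.142  0.1588]
wrist body 934 [0.4584 0.0639]
side skirt 332 [0.4584 0.0648] zlo/hi [0.14   0.1587]
side body 713 [0.4585 0.0646]
```

View pics/side10c.png

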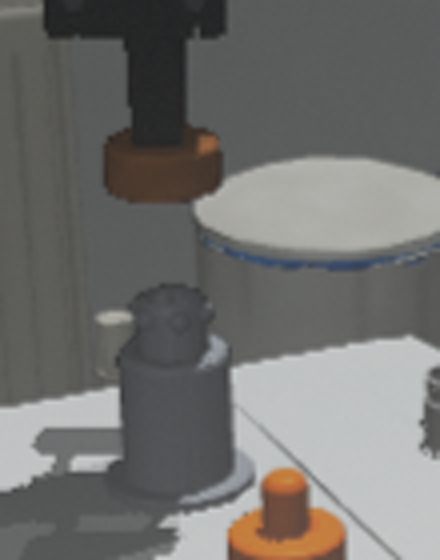

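View pics/wrist10.png

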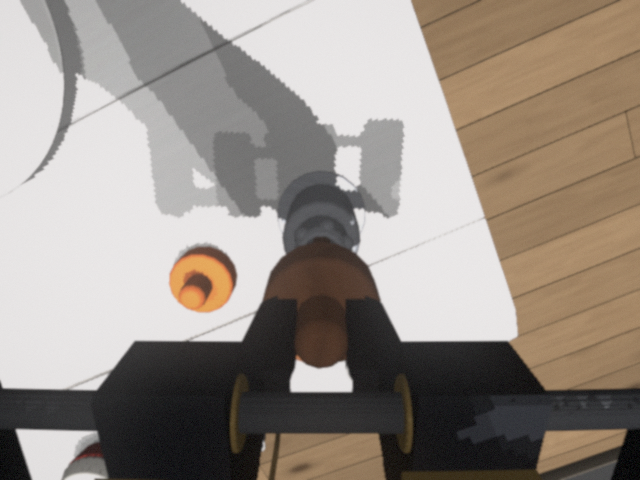

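>>> send_rows(
  series=[
    {"dx":0,"dy":0,"dz":6,"turn":0,"grip":0},
    {"dx":0,"dy":0,"dz":12,"turn":0,"grip":0},
    {"dx":0,"dy":0,"dz":12,"turn":0,"grip":0},
    {"dx":0,"dy":0,"dz":8,"turn":0,"grip":0},
    {"dx":0,"dy":0,"dz":5,"turn":0,"grip":0},
    {"dx":0,"dy":0,"dz":4,"turn":0,"grip":0},
    {"dx":0,"dy":0,"dz":3,"turn":0,"grip":0},
    {"dx":0,"dy":0,"dz":0,"turn":0,"grip":0},
    {"dx":0,"dy":0,"dz":0,"turn":0,"grip":0},
  ],
)

```text
clock: 18.55
tool_pos: [0.4584, 0.0659, 0.1137]
eef_rot: [0.209, 0.978, 0.0, 0.0]
contact_force: [-0.4, -0.2, -0.3]
opening: 0.212
```

```bash
python3 m.py 11
```

```text
pos [0.4584 0.0659 0.1137] toolx [-0.913  0.408 -0.   ] tooly [0.408 0.913 0.   ] z [ 4.e-04  2.e-04 -1.e+00] q [-0.17  0.71 -0.11  2.16  0.25  0.28  0.65]
tool delta mm [-0.9 -0.6 -1.3]
wrist skirt 1421 [0.4586 0.0654] zlo/hi [0.0921 0.109 ]
wrist body 1632 [0.4584 0.064 ]
side skirt 313 [0.4589 0.0661] zlo/hi [0.0874 0.1089]
side body 721 [0.4588 0.0648]
```

View pics/side11c.png

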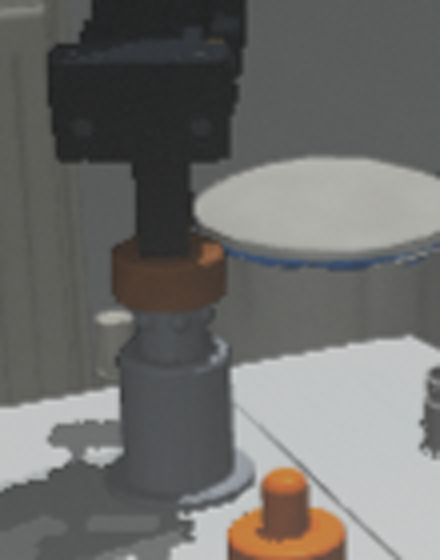

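Cap is about 1.3 mm off in y, so I'll correct that and lower it onto the nubs.

>>> send_rows(
  series=[
    {"dx":-0.5,"dy":-1.2,"dz":0,"turn":0,"grip":0},
    {"dx":0,"dy":0,"dz":1.5,"turn":0,"grip":0},
    {"dx":0,"dy":0,"dz":1.5,"turn":0,"grip":0},
    {"dx":0,"dy":0,"dz":1.5,"turn":0,"grip":0},
    {"dx":0,"dy":0,"dz":1,"turn":0,"grip":0},
    {"dx":0,"dy":0,"dz":0,"turn":0,"grip":0},
    {"dx":0,"dy":0,"dz":0,"turn":0,"grip":0},
  ],
)

```text
clock: 19.35
tool_pos: [0.4583, 0.0646, 0.108]
eef_rot: [0.209, 0.978, 0.0, 0.0]
contact_force: [-0.8, -0.3, 1.3]
opening: 0.215
```

```bash
python3 m.py 12
```

```text
pos [0.4583 0.0646 0.108 ] toolx [-0.913  0.408 -0.   ] tooly [0.408 0.913 0.   ] z [ 1.e-04  1.e-04 -1.e+00] q [-0.18  0.73 -0.1   2.16  0.26  0.27  0.65]
tool delta mm [-0.5  0.7 -7. ]
wrist skirt 1419 [0.4584 0.0641] zlo/hi [0.0863 0.1033]
wrist body 1732 [0.4584 0.064 ]
side skirt 313 [0.4588 0.0649] zlo/hi [0.0834 0.1032]
side body 719 [0.4587 0.0646]
```

View pics/side12c.png

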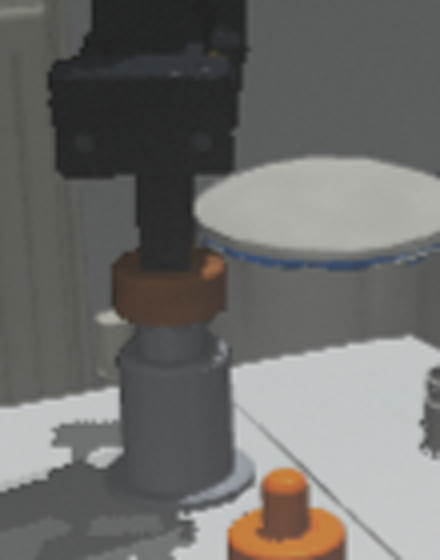

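The cap is centred (within 0.3 mm) and sits at the nubs, origin ≈84.5 mm. Pressing in small steps.

>>> send_rows(
  force=45,
  series=[
    {"dx":0,"dy":0,"dz":0,"turn":0,"grip":0},
    {"dx":0,"dy":0,"dz":1,"turn":0,"grip":0},
    {"dx":0,"dy":0,"dz":1,"turn":0,"grip":0},
    {"dx":0,"dy":0,"dz":1,"turn":0,"grip":0},
    {"dx":0,"dy":0,"dz":0,"turn":0,"grip":0},
    {"dx":0,"dy":0,"dz":0,"turn":0,"grip":0},
  ],
)

```text
clock: 20.05
tool_pos: [0.4584, 0.0646, 0.1052]
eef_rot: [0.209, 0.978, 0.0, 0.0]
contact_force: [0.2, 0.7, 4.8]
opening: 0.214
```

>>> send_rows(
  series=[
    {"dx":0,"dy":0,"dz":1,"turn":0,"grip":0},
    {"dx":0,"dy":0,"dz":1,"turn":0,"grip":0},
    {"dx":0,"dy":0,"dz":1,"turn":0,"grip":0},
    {"dx":0,"dy":0,"dz":0,"turn":0,"grip":0},
    {"dx":0,"dy":0,"dz":0,"turn":0,"grip":0},
  ],
)

```text
clock: 20.55
tool_pos: [0.458, 0.0646, 0.1012]
eef_rot: [0.209, 0.978, -0.0, -0.001]
contact_force: [1.4, 0.8, -10.3]
opening: 0.209
```

Past the click: the snap is now pulling the cap down. Pressing on to home.

>>> send_rows(
  series=[
    {"dx":0,"dy":0,"dz":1.5,"turn":0,"grip":0},
    {"dx":0,"dy":0,"dz":1.5,"turn":0,"grip":0},
    {"dx":0,"dy":0,"dz":1,"turn":0,"grip":0},
    {"dx":0,"dy":0,"dz":1,"turn":0,"grip":0},
    {"dx":0,"dy":0,"dz":0,"turn":0,"grip":0},
    {"dx":0,"dy":0,"dz":0,"turn":0,"grip":0},
  ],
)

```text
clock: 21.15
tool_pos: [0.4583, 0.0645, 0.0974]
eef_rot: [0.209, 0.978, 0.0, 0.0]
contact_force: [-1.2, -0.6, 4.3]
opening: 0.212
```

>>> send_rows(
  series=[
    {"dx":0,"dy":0,"dz":1,"turn":0,"grip":0},
    {"dx":0,"dy":0,"dz":1,"turn":0,"grip":0},
    {"dx":0,"dy":0,"dz":0,"turn":0,"grip":0},
    {"dx":0,"dy":0,"dz":0,"turn":0,"grip":0},
  ],
)

```text
clock: 21.55
tool_pos: [0.4584, 0.0645, 0.097]
eef_rot: [0.209, 0.978, 0.0, 0.001]
contact_force: [-3.7, -0.1, 26.7]
opening: 0.212
```

```bash
python3 m.py 13; python3 -c "
from h import *
print(get_state()['contact_force'])"
```

```text
pos [0.4584 0.0645 0.097 ] toolx [-0.913  0.408 -0.002] tooly [0.408 0.913 0.001] z [ 1.9e-03 -1.0e-04 -1.0e+00] q [-0.18  0.75 -0.09  2.17  0.26  0.23  0.64]
tool delta mm [ -0.4   0.7 -18. ]
wrist skirt 1426 [0.4584 0.064 ] zlo/hi [0.0756 0.0923]
wrist body 2015 [0.4584 0.064 ]
side skirt 295 [0.4586 0.0646] zlo/hi [0.0736 0.092 ]
side body 708 [0.4587 0.0646]
[-3.55561018 -0.82529044 25.92628832]
```

View pics/side13c.png

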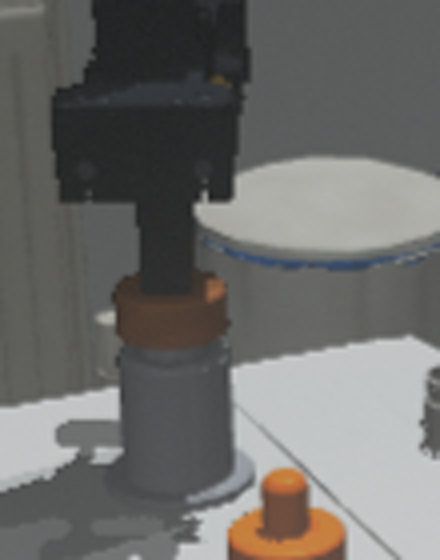

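>>> send_rows(
  series=[
    {"dx":0,"dy":0,"dz":0,"turn":0,"grip":0},
    {"dx":0,"dy":0,"dz":0,"turn":0,"grip":0},
    {"dx":0,"dy":0,"dz":0,"turn":0,"grip":0},
    {"dx":0,"dy":0,"dz":0,"turn":0,"grip":0},
    {"dx":0,"dy":0,"dz":0,"turn":0,"grip":0},
  ],
)

```text
clock: 22.15
tool_pos: [0.4583, 0.0645, 0.097]
eef_rot: [0.209, 0.978, 0.0, 0.001]
contact_force: [-4.2, -0.2, 25.0]
opening: 0.208
```

```bash
python3 - <<'E'
from h import *
p=snapshot("side"); save(p,"end")
a=cv2.imread("pics/side0.png").astype(int)
b=cv2.imread("pics/end.png").astype(int)
for n,e in dict(heart=(300,222,326,244),star=(327,247,361,275),timer=(373,268,420,313)).items():
    print(n,[round(r["score"],2) for r in []],np.abs(a-b)[e[1]:e[3],e[0]:e[2]].mean().round(1))
for n in ["heart_cutter","star_cutter","kitchen_timer"]:
    r=regions_of(p,n)[:1]
    for x in r: print(n,x["extent"],np.median(cloud(p,x["pixels"]),0).round(3))
s=get_state(); print(s["contact_force"].round(1),s["tool_pos"].round(4),s["clock"])
E
```

```text
heart [] 4.5
star [] 5.5
timer [] 5.9
heart_cutter [294.2, 218.2, 326.3, 244.5] [0.599 0.039 0.014]
star_cutter [329.4, 243.3, 358.3, 274.8] [ 0.603 -0.084  0.013]
kitchen_timer [370.4, 267.4, 419.2, 313.7] [ 0.593 -0.245  0.035]
[-3.8 -0.4 25.9] [0.4584 0.0645 0.097 ] 22.35
```

View pics/end.png

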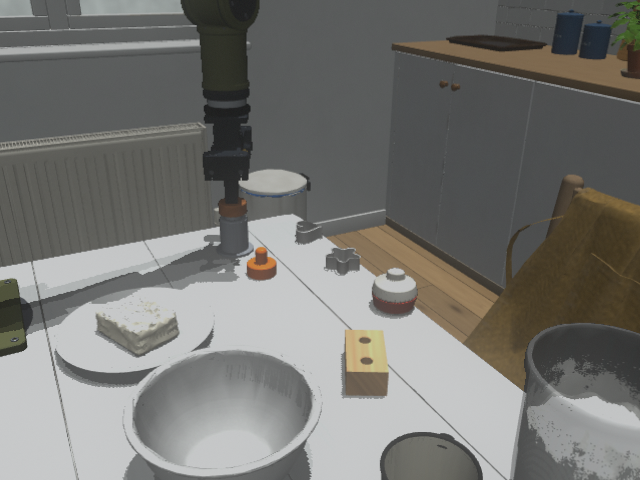

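The cap is home (side 233,209) under a steady ~26 N. The stand is empty, and the bystanders and the orange look-alike are where they were. Handing in.

```bash
python3 -c "
from plant import finish_job
print(finish_job())"
```

```text
the job is handed in; nothing more can be done
None
```

The job is done: the cinnamon stick is in the tube, and the brown cap is pressed fully home. I handed it in with the arm still holding the cap down at about 26 N, at about 22 s on the clock.

- **Stick:** I took it from the stand and released it about halfway down the bore. The wrist picture then showed its end inside the tube and nothing above the rim.
- **Cap:** I picked up the brown cap by its knob and left the orange look-alike alone. It was centred on the tube to within 0.5 mm. The force showed it pass the click and then meet the hard stop. Its lower edge measured 73.5 to 74 mm, against 74 mm for home.
- **Other things:** The two cutters and the timer measured within 2 mm of where they started, which is within camera error. The orange cap also looked unmoved in the last picture.
- **Disagreements:** The side and top cameras differed by 1 to 3 mm on positions, so I aligned using the side and wrist views. No check failed at the end.

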